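Slide the pin tray round the pot and drill guide and press the box flap shut with it

ROBOT

A 7-joint arm with a two-finger parallel gripper is mounted at the origin on the work surface. World frame = base frame: x ahead of the robot, y to its left, z up, the work surface at z = 0. Lengths are in m, angles in rad, forces in N, time in s.
With the tool pointing down it reaches from about 0.425 to 0.95 m from the base axis. Payload 4.7 kg.
Tool frame: the origin (TCP) lies at the very end of the fingers, on their centre line; the grasp point (between the pads) lies 19 mm behind it (arm.grip_depth is the distance from the TCP to the grasp point, in m); z points along the fingers, y is the direction in which the jaws open and shut (so a half turn about z gives the same grasp; the last joint's range is limited). The gripper opens to 85 mm and grips with 20 to 120 N. Pads are 22 mm wide; open, the fingers measure 114 mm over their backs; the gripper's body (76 mm by 85 mm) begins 54 mm behind the grasp point. The pads swing forward as they close: fully open they stand 13 mm farther back than shut.
Start: joints at [-1.152, 0.469, -0.049, 1.532, 0.024, 1.141, -0.082], TCP at [0.292, 0.608, 0.204] pointing down, gripper open.
Joint ranges: [-2.59, 2.59], [-0.33, 1.99], [-1.39, 1.29], [0.1, 2.45], [-1.04, 4.18], [0.21, 1.99], [-2.66, 2.66]. Speed limits (rad/s): [2.57, 2.57, 3.14, 3.14, 3.14, 3.14, 3.14].

INTERFACE

Orientations are given as a 3x3 rotation matrix whose columns are the frame's x, y, z axes.
In Python, from plant import state, vision, job, arm gives the robot as it stands.
- The arm moves only by the tool send_rows, never from a script. Its arguments are lists of equal length, an entry for each row: "translation": the shift along the tool's x, y, z in m, a list of three; "dr": the turn, a rotation vector about the tool's x, y, z in degrees, a list of three; "gripper": the opening, from 0 (shut) to 1 (fully open). In form: {"translation": [[x, y, z], ...], "dr": [[wx, wy, wz], ...], "gripper": [gripper, ...]}. A call has 1 to 12 rows; each row shifts and turns the commanded pose from where the row before left it, along the tool's axes as they then stand; what a row does not reach is not made up. A row lasts 1/12 s, in which the tool goes at most 41.7 mm and 7.16 degrees, less where a joint would pass 70% of its speed; a pose out of reach is approached as far as the arm can. A call is refused whole if a number of a shift passes 0.0417 or a number of a turn 7.16, either way. A call with a gripper value outside its range is refused whole. The fingers move at their own pace and stop on an object; "newtons" is the grip in N (left out, the last holds). Time passes only in rows, so rows that do not move let the fingers close. It gives the time, the measured TCP pose, the force and the opening at its end, in the units of the state.
- state(): the state, without advancing time (a new reading comes with each control period).
- vision.get_image(name): name is "scene" or "top" or "wrist"; returns a dict with "pixels" (420x560x3 uint8, red, green, blue), "camera_matrix" (3x3 intrinsics, pixels), "extrinsics" (4x4, takes a point from camera to world coordinates); the wrist camera has in their place "mount" (4x4, takes a point from camera to tool coordinates, whose origin is the TCP and whose axes are the flange's). Camera axes: x right, y down, z forward; pixel columns grow to the right and rows downward; lengths in m; the calibration is good to about 2 mm. A picture is of the moment at which its call begins: read the wrist's pose just before it. There is no depth.
- job.hand_in(): hands the job in, once; it reports no verdict.
The state is a dict: "clock": time; "joint_positions": joint angles; "dq": joint speeds; "effort": joint torques, N m; "ee_pos": TCP position; "tcp_rot": TCP orientation; "force": force on the tool from outside, world axes, zero at the start; "wrist_torque": the same for the moment, N m; "gripper_width": finger opening in m.
Only numpy, scipy, OpenCV 4.12 (cv2) and the standard library are available. Lean on these libraries where they do the work, as an engineer would, in place of code of your own. Each camera call takes 0.05 s, during which the arm holds its last target. There are 200 camera calls.

TASK

The sprung front flap of the little wooden box stands ajar. Slide the round steel pin tray over the glass, always flat and never lifted, past the grey pot and the aluminium drill guide without the tray or the robot touching either, to stand in front of the middle of the flap, then push it on so that the tray presses the flap fully shut, leaning on the flap with about 12 N (never over 17 N) for half a second. Leave the tray standing there holding the flap shut; do not touch the box with the robot and do not disturb the hammer, the jar or the wooden offcut.

Things in the scene. Friction and masses are not known exactly. Their poses are not given: they have to be found in the camera images.
- tray: Loose round stainless steel magnetic tray, 104 mm across and 24 mm high with a vertical side wall: a solid disc 16 mm high with a 3 mm thick rim standing 8 mm above it; seven small brass-toned pins are held on its floor by its magnet. 0.48 to 0.78 kg, it slides on the glass against a friction of about 4 to 9 N (rubber foot) that differs from time to time. Too wide to be grasped across. Origin: centre of its underside, z up.
- pot: Grey silicone bumper pot, an open round cup 60 mm across at the rim and 50 mm high, fixed to the glass: an obstacle. Origin: centre of its underside.
- guide: Silver aluminium drill guide, a 36 mm square block with four drill bushes on a round foot of 60 mm diameter, 42 mm high over all, fixed to the glass: an obstacle. Origin: centre of its underside.
- box: Small wooden box, fixed to the glass, 90 mm deep (its x axis), 120 mm wide (its y axis), 81 mm high. Origin: centre of its underside; its front, closed by the flap, faces along its own -x.
- home (a point): Point fixed to the box on its centre line, 62 mm from its origin along its -x, 12 mm above the glass; axes as the box's. It marks the face of the shut flap only roughly: the flap hangs on an inner sleeve that stands out of the box's mouth by a different amount each time, so that face lies up to 8 mm before or behind this point. Then the tray touches it with its centre 52 mm from the face.
- flap (a joint): Angle of the flap in rad: 0 = fully shut against a hard stop, larger = ajar, its lower edge swung out along the box's -x. The flap is a wooden board 112 mm wide, 66 mm high and 8 mm thick, hinged along its top edge 72 mm above the glass, its lower edge 6 mm above the glass when shut. A weak spring (about 1 N at the lower edge) pushes it ajar to some 0.35 rad whenever nothing leans on it.
- hammer: Black nylon hammer about 260 mm long lying on the glass, loose bystander. Origin: underside, near its middle.
- jar: Small white jar with steel cap, 52 mm across and 65 mm high, loose bystander. Origin: centre of its underside.
- offcut: Dark wooden offcut 50 x 90 x 22 mm lying on the glass, loose bystander. Origin: centre of its underside.
There are look-alikes about, which are no part of the job. Of the things shaped like the box, the wooden one is meant.

How it is judged:
By the outcome, as a careful person would: the job done as asked, in the order asked, and still so for the second after the job is handed in, with the robot touching nothing.
It also fails if it takes over 72 s, if anything falls off the work surface, if the arm or the gripper's body presses on something with over 40 N, if the wrist force passes 120 N, or if a joint passes its speed limit or range.

## Working session

There is one attempt and no reset: what is moved stays moved. The work goes in short steps, Python scripts to look and compute and a tool call to move; the robot and the scene stay as the last step left them, time stands still between calls to the robot, and variables do not carry over. Pictures are saved under pics/ and viewed, about 8 in all and at most 12, crops included, and the job is handed in when it is done.

Besides the shell and the picture viewer there is one more tool, called after ">>>" by a JSON object that holds its "op" and its "data". send_rows: Moves the arm, as the interface text tells. Its arguments: {"type":"object","properties":{"translation":{"type":"array"},"dr":{"type":"array"},"gripper":{"type":"array"},"newtons":{"type":"number"}},"required":["translation","dr","gripper"]}

```bash
ls; mkdir -p pics; cat > h.py <<'E'
import numpy as np, cv2
from plant import state, vision, job, arm
def grab(n,fn):
    s=state(); im=vision.get_image(n); cv2.imwrite(fn,im["pixels"][:,:,::-1])
    np.savez(fn[:-4]+".npz",K=im["camera_matrix"],T=im["extrinsics"] if "extrinsics" in im else pose(s)@im["mount"])
    return im
def pose(s):
    T=np.eye(4);T[:3,:3]=s["tcp_rot"];T[:3,3]=s["ee_pos"];return T
def ray(fn,u,v,z):
    d=np.load(fn[:-4]+".npz");K,T=d["K"],d["T"]
    r=T[:3,:3]@np.linalg.solve(K,[u,v,1.0]);return T[:3,3]+r*(z-T[2,3])/r[2]
def proj(fn,p):
    d=np.load(fn[:-4]+".npz");K,T=d["K"],d["T"]
    c=np.linalg.inv(T)@np.append(p,1);q=K@c[:3];return q[:2]/q[2]
E
python3 - <<'E'
from h import *
s=state(); print(s)
for n in("top","scene"):
    grab(n,f"pics/{n}1.png"); d=np.load(f"pics/{n}1.npz"); print(d["K"].round(1),d["T"].round(3))
E
```

```text
pics
{'clock': 0.0, 'joint_positions': array([-1.15188639,  0.46948466, -0.04862692,  1.53372941,  0.02411039,
        1.14100273, -0.08230283]), 'dq': array([-1.98860745e-03, -3.44635887e-05, -3.04344224e-04,  8.21651800e-04,
        1.22727231e-03,  2.26858448e-03,  6.56432475e-04]), 'effort': array([ 1.94806057e-04, -5.10295701e+01, -4.66908782e-02, -2.37725776e+01,
        1.05884968e-02,  7.37017865e-03, -1.92472086e-06]), 'ee_pos': array([0.2919618 , 0.60785732, 0.20241743]), 'tcp_rot': array([[-9.01424610e-01,  4.32935335e-01, -8.17591407e-04],
       [ 4.32936101e-01,  9.01422680e-01, -1.86671043e-03],
       [-7.11694701e-05, -2.03666356e-03, -9.99997923e-01]]), 'force': array([0.57728855, 0.23605415, 0.41044345]), 'wrist_torque': array([-0.00693707,  0.02507441,  0.00131595]), 'gripper_width': 0.08570747852304886}
[[380.    0.  269.2]
 [  0.  380.  193.7]
 [  0.    0.    1. ]] [[ 0.013 -0.997  0.074  0.515]
 [-1.    -0.012  0.014 -0.071]
 [-0.013 -0.074 -0.997  0.999]
 [ 0.     0.     0.     1.   ]]
[[468.8   0.  283.9]
 [  0.  468.8 202.6]
 [  0.    0.    1. ]] [[ 0.574  0.674 -0.466  1.214]
 [ 0.819 -0.467  0.333 -0.525]
 [ 0.007 -0.573 -0.82   1.144]
 [ 0.     0.     0.     1.   ]]
```

View pics/top1.png

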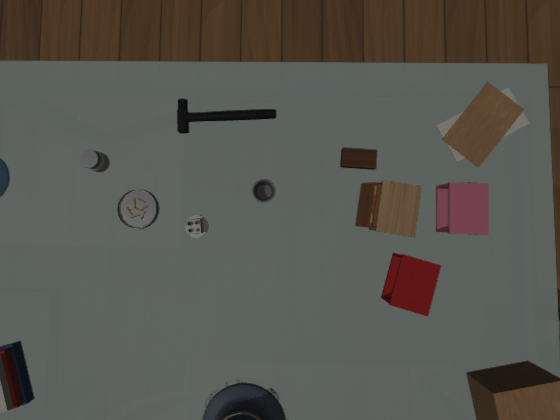

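View pics/scene1.png

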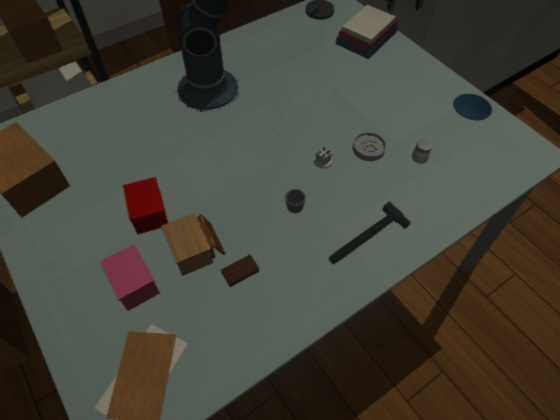

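Top: the tray is at about (138,209), guide (196,226), pot (263,190), wooden box (395,208) with its flap on the left, offcut (359,158), jar (92,160) and hammer (225,115). The red and pink boxes are look-alikes. Next I zoom in for exact pixels.

```bash
python3 - <<'E'
from h import *
t=cv2.imread("pics/top1.png"); s=cv2.imread("pics/scene1.png")
def up(im,u,v,w,h,k):
    c=cv2.resize(im[v:v+h,u:u+w],None,fx=k,fy=k,interpolation=cv2.INTER_CUBIC)
    c=np.clip(c.astype(float)*1.7,0,255).astype(np.uint8)
    for i in range(0,w,10):
        cv2.line(c,(i*k,0),(i*k,6 if (u+i)%50 else 20),(0,255,255),1)
    for j in range(0,h,10):
        cv2.line(c,(0,j*k),(6 if (v+j)%50 else 20,j*k),(0,255,255),1)
    return c
cv2.imwrite("pics/c1.png",up(t,80,140,200,110,4))
a=up(t,340,140,100,100,4); b=up(s,150,190,100,100,4)
cv2.imwrite("pics/c2.png",np.hstack([a,b]))
print(proj("pics/scene1.png",[.292,.608,.2]),proj("pics/top1.png",[.292,.608,.2]))
E
```

```text
[400.45166514  21.72244217] [-53.95902615 325.35525304]
```

View pics/c1.png

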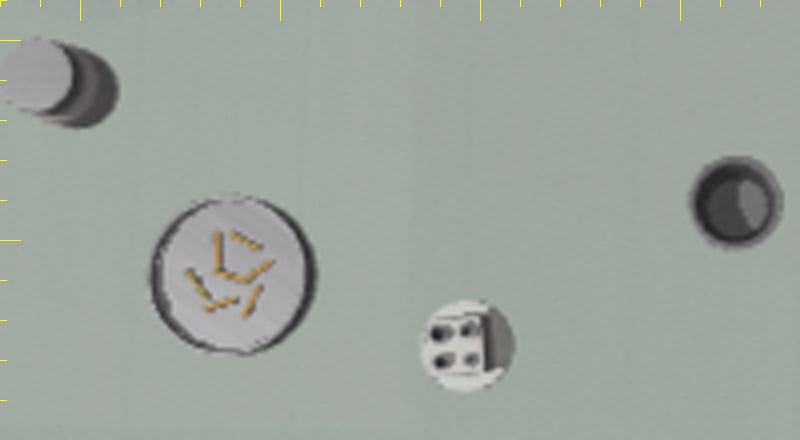

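View pics/c2.png

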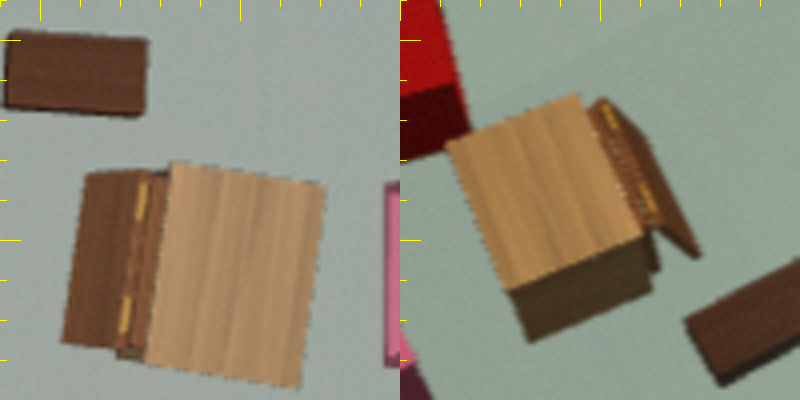

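Crops:
- **Tray:** outline u 117.5–159, v 188.5–228.
- **Guide foot:** centre (196.8,226.5).
- **Pot rim:** centre (264,190.4).
- **Box roof corners:** (382.5,180.5), (421.5,186), (415,237) and (376.5,230.8).
- **Flap lower edge:** (361.3,183.5)–(355.5,226).

```bash
python3 - <<'E'
from h import *
f="pics/top1.png"; R=lambda u,v,z: ray(f,u,v,z)[:2].round(4)
print("tray L/R/T/B",R(117.5,208.5,.024),R(159.3,208.5,0),R(159.3,208.5,.024),R(138,188.5,.024),R(138,228.3,.024))
print("guide",R(196.75,226.5,.005),R(185,226.5,.005),R(208.7,226.5,.005))
print("pot",R(264,190.4,.05),R(252.3,190.4,.05),R(275.7,190.4,.05))
print("jar",R(89.3,159,.065))
C=np.array([R(*p,.081) for p in[(382.5,180.5),(421.5,186),(415,237),(376.5,230.75)]]);print(C,np.linalg.norm(C-np.roll(C,-1,0),axis=1),C.mean(0))
x=(C[1]-C[0])/90e-3+(C[2]-C[3])/90e-3; y=(C[0]-C[3])+(C[1]-C[2])
print("xaxis",x/np.linalg.norm(x),"yaxis",y/np.linalg.norm(y))
F=np.array([R(361.25,183.5,.012),R(355.5,226,.012)]);d=F[0]-F[1];print("flap",F,np.linalg.norm(d),d/np.linalg.norm(d),F.mean(0))
print("off",[R(340+a/4,140+b/4,.022) for a,b in[(5,30),(148,38),(143,118),(0,108)]])
print("hammer",[R(*p,.02) for p in[(177,133),(189,133),(276,118),(276,110)]])
# scene check of box roof
g="pics/scene1.png"
S=np.array([ray(g,150+(a-400)/4,190+b/4,.081)[:2] for a,b in[(645,233),(511,291),(445,143),(578,94)]]);print("scene box",S.round(4),S.mean(0))
print("tray ctr scene px", proj(g,[.47,.27,.016]))
s=state();print(s["clock"])
E
```

```text
tray L/R/T/B [0.5445 0.3331] [0.5466 0.2322] [0.5459 0.2249] [0.5969 0.282 ] [0.4944 0.2781]
guide [0.5007 0.1308] [0.5003 0.1616] [0.5011 0.0995]
pot [ 0.5937 -0.0449] [ 0.5934 -0.0155] [ 0.5941 -0.0742]
jar [0.6659 0.3922]
[[ 0.6187 -0.3323]
 [ 0.6064 -0.426 ]
 [ 0.4837 -0.4085]
 [ 0.4974 -0.3169]] [0.09450386 0.12394168 0.09261884 0.12227367] [ 0.55155  -0.370925]
xaxis [-0.13895185 -0.99029914] yaxis [ 0.99103172 -0.13362682]
flap [[ 0.6179 -0.2967]
 [ 0.5075 -0.2814]] 0.1114551479295596 [ 0.99053298 -0.13727495] [ 0.5627  -0.28905]
off [array([ 0.7102, -0.2431]), array([ 0.706 , -0.3356]), array([ 0.6537, -0.3319]), array([ 0.6591, -0.2399])]
hammer [array([0.7446, 0.1864]), array([0.7449, 0.1548]), array([ 0.7871, -0.0728]), array([ 0.8085, -0.0726])]
scene box [[ 0.6208 -0.3306]
 [ 0.609  -0.4213]
 [ 0.4852 -0.4057]
 [ 0.5011 -0.3139]] [ 0.55400781 -0.36789817]
tray ctr scene px [350.14882966 133.38165649]
0.1
```

>>> {"op": "send_rows", "data": {"translation": [[0, 0, 0], [0, 0, 0], [0, 0, 0], [-0.025, -0.02, 0.008], [-0.025, -0.02, 0.008], [-0.025, -0.02, 0.008], [-0.025, -0.02, 0.008], [-0.025, -0.02, 0.008], [-0.025, -0.02, 0.008], [-0.025, -0.02, 0.008], [-0.025, -0.02, 0.008], [-0.025, -0.02, 0.008]], "dr": [[0, 0, -5.9], [0, 0, -5.9], [0, 0, -5.9], [0, 0, 0], [0, 0, 0], [0, 0, 0], [0, 0, 0], [0, 0, 0], [0, 0, 0], [0, 0, 0], [0, 0, 0], [0, 0, 0]], "gripper": [0.3, 0.3, 0.3, 0.3, 0.3, 0.3, 0.3, 0.3, 0.3, 0.3, 0.3, 0.3], "newtons": 40}}

```text
clock: 1.1
ee_pos: [0.4908, 0.3976, 0.1307]
tcp_rot: [[-0.99, 0.138, -0.001], [0.138, 0.99, -0.0], [0.001, -0.001, -1.0]]
force: [-0.2, 0.2, 0.3]
gripper_width: 0.0255
```

```bash
cat >> h.py <<'E'
BX=np.array([-.137,-.9906])          # box x axis
def go(x,y,z=None):                  # tool-axis shift from the measured pose to a target
    s=state();p=s["ee_pos"];t=np.array([x,y,p[2] if z is None else z])
    R=s["tcp_rot"];print("t",round(s["clock"],2),"p",p.round(4),"w",round(s["gripper_width"],4),"F",s["force"].round(1),"shift",(R.T@(t-p)).round(4))
    print("zaxis",R[:,2].round(4),"y",R[:,1].round(4))
E
python3 -c "
from h import *
go(.5526,.333,.11)"
```

```text
t 1.1 p [0.4908 0.3976 0.1307] w 0.0255 F [-0.2  0.2  0.3] shift [-0.0701 -0.0554  0.0207]
zaxis [-6.e-04 -5.e-04 -1.e+00] y [ 1.384e-01  9.904e-01 -6.000e-04]
```

>>> {"op": "send_rows", "data": {"translation": [[-0.0175, -0.0138, 0.005], [-0.0175, -0.0138, 0.005], [-0.0175, -0.0138, 0.005], [-0.0175, -0.0138, 0.005], [0, 0, 0], [0, 0, 0]], "dr": [[0, 0, 0], [0, 0, 0], [0, 0, 0], [0, 0, 0], [0, 0, 0], [0, 0, 0]], "gripper": [0.3, 0.3, 0.3, 0.3, 0.3, 0.3]}}

```text
clock: 1.6
ee_pos: [0.5524, 0.3328, 0.1107]
tcp_rot: [[-0.99, 0.142, -0.001], [0.142, 0.99, -0.001], [0.001, -0.001, -1.0]]
force: [-0.3, -0.0, -0.8]
gripper_width: 0.0253
```

```bash
python3 -c "
from h import *
go(.5526,.333,.03)
grab('wrist','pics/w1.png');grab('top','pics/top2.png')
for p in ([.5455,.2815,.016],[.5526,.333,.024]): print(proj('pics/w1.png',p))"
```

```text
t 1.6 p [0.5524 0.3328 0.1107] w 0.0253 F [-0.3 -0.  -0.8] shift [-0.0002  0.0003  0.0807]
zaxis [-0.0011 -0.0013 -1.    ] y [ 0.1418  0.9899 -0.0014]
[214.04809267 204.04115205]
[279.59622524 206.78763542]
```

View pics/w1.png

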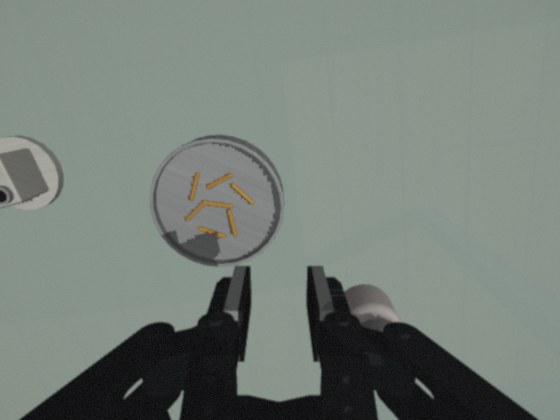

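The wrist view confirms the tray: rim centre (217,201) against a predicted (214,204). The fingers straddle the near rim line. Descending.

>>> {"op": "send_rows", "data": {"translation": [[0, 0, 0.02], [0, 0, 0.02], [0, 0, 0.02], [0, 0, 0.015], [0, 0, 0.01], [0, 0, 0.005], [0, 0, 0], [0, 0, 0]], "dr": [[0, 0, 0], [0, 0, 0], [0, 0, 0], [0, 0, 0], [0, 0, 0], [0, 0, 0], [0, 0, 0], [0, 0, 0]], "gripper": [0.3, 0.3, 0.3, 0.3, 0.3, 0.3, 0.3, 0.3]}}

```text
clock: 2.37
ee_pos: [0.5519, 0.3356, 0.0221]
tcp_rot: [[-0.99, 0.138, 0.001], [0.138, 0.99, 0.001], [-0.001, 0.001, -1.0]]
force: [0.2, -0.5, -0.5]
gripper_width: 0.0253
```

>>> {"op": "send_rows", "data": {"translation": [[0, -0.002, 0.003], [0, 0, 0], [0, 0, 0], [0, 0, 0], [0, 0, 0], [0, 0, 0], [0, 0, 0], [0, 0, 0]], "dr": [[0, 0, 0], [0, 0, 0], [0, 0, 0], [0, 0, 0], [0, 0, 0], [0, 0, 0], [0, 0, 0], [0, 0, 0]], "gripper": [0.3, 0.3, 0.15, 0, 0, 0, 0, 0], "newtons": 40}}

```text
clock: 3.03
ee_pos: [0.5516, 0.3328, 0.0185]
tcp_rot: [[-0.99, 0.138, -0.0], [0.138, 0.99, 0.0], [0.0, 0.0, -1.0]]
force: [0.2, 0.1, -0.2]
gripper_width: -0.0001
```

```bash
python3 -c "
from h import *
go(.5526,.333)
grab('wrist','pics/w2.png')"
```

```text
t 3.03 p [0.5516 0.3328 0.0185] w -0.0001 F [ 0.2  0.1 -0.2] shift [-0.001   0.0004  0.    ]
zaxis [-0.e+00  1.e-04 -1.e+00] y [1.384e-01 9.904e-01 1.000e-04]
```

View pics/w2.png

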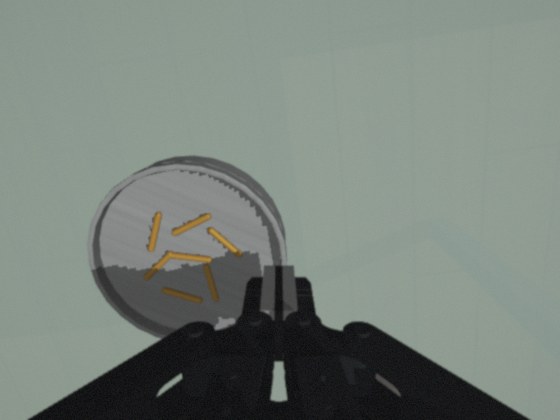

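```bash
python3 -c "
from h import *
f='pics/w2.png'
print('tcp',proj(f,[.5516,.3328,.0185]))
P=[(90,245),(97,210),(120,184),(160,166),(200,167),(240,187),(264,213),(110,300),(140,327)]
def fit(f,P,z):
    Q=np.array([ray(f,*p,z)[:2] for p in P]);
    A=np.c_[2*Q,np.ones(len(Q))];s=np.linalg.lstsq(A,(Q**2).sum(1),rcond=None)[0]
    print(s[:2],np.sqrt(s[2]+s[:2]@s[:2]),(np.linalg.norm(Q-s[:2],axis=1)).round(4))
fit(f,P,.024)
f='pics/w1.png'
fit(f,[(151,200),(157,173),(176,149),(215,139),(250,150),(277,180),(160,230),(185,255),(215,265)],.024)
im=cv2.imread('pics/w2.png')[140:360,70:330];cv2.imwrite('pics/w2c.png',np.clip(cv2.resize(im,None,fx=3,fy=2.7,interpolation=2)*1.0*2,0,255))
print(np.load(f[:-4]+'.npz')['T'].round(3), state()['wrist_torque'])
"
```

```text
tcp [279.69259357 256.5848047 ]
[0.54401074 0.28399595] 0.04974181664143779 [0.049  0.0498 0.0496 0.0503 0.0505 0.0495 0.049  0.0493 0.0507]
[0.54483279 0.28535984] 0.050683300447298435 [0.0505 0.0504 0.0515 0.0507 0.0504 0.0505 0.0503 0.0506 0.0512]
[[ 0.143  0.937  0.32   0.469]
 [ 0.99  -0.135 -0.047  0.344]
 [-0.001  0.324 -0.946  0.281]
 [ 0.     0.     0.     1.   ]] [ 0.01942926 -0.0894718   0.01032314][ WARN:0@0.524] global loadsave.cpp:1063 imwrite_ Unsupported depth image for selected encoder is fallbacked to CV_8U.
```

View pics/w2c.png

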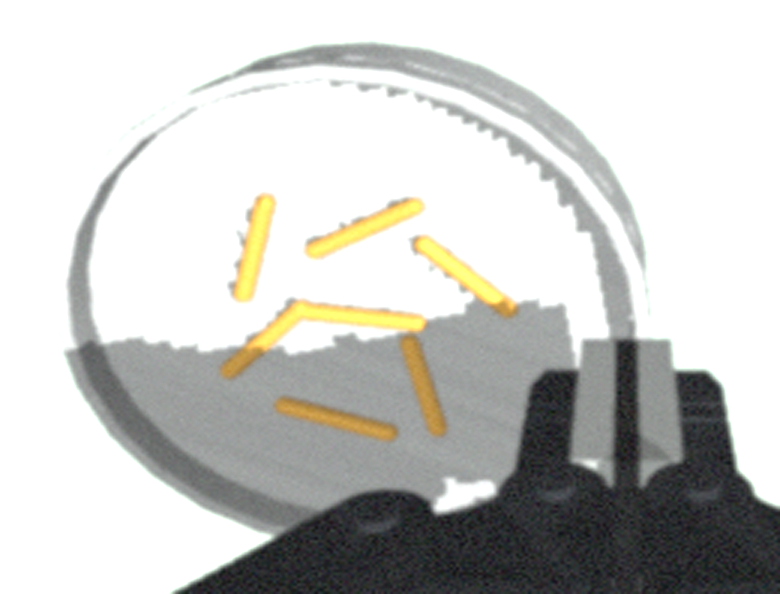

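>>> {"op": "send_rows", "data": {"translation": [[0, 0.002, 0], [0, 0.003, 0], [0, 0.003, 0], [0, 0.003, 0]], "dr": [[0, 0, 0], [0, 0, 0], [0, 0, 0], [0, 0, 0]], "gripper": [0, 0, 0, 0]}}

```text
clock: 3.42
ee_pos: [0.5531, 0.3442, 0.0185]
tcp_rot: [[-0.99, 0.138, 0.0], [0.138, 0.99, 0.0], [-0.0, 0.0, -1.0]]
force: [0.7, 0.7, -1.0]
gripper_width: 0.0
```

```bash
python3 -c "
from h import *
go(.5526,.333)
f='pics/w3.png'
grab('wrist',f)
a=cv2.cvtColor(cv2.imread('pics/w2.png')[150:270,80:270],6);b=cv2.cvtColor(cv2.imread(f)[150:270,80:270],6)
print('diff w2/w3 in tray region',np.abs(a.astype(float)-b).mean(), cv2.phaseCorrelate(np.float32(a),np.float32(b)))"
```

```text
t 3.42 p [0.5531 0.3442 0.0185] w 0.0 F [ 0.7  0.7 -1. ] shift [-0.001  -0.0112 -0.    ]
zaxis [ 1.e-04  3.e-04 -1.e+00] y [1.381e-01 9.904e-01 3.000e-04]
diff w2/w3 in tray region 13.727719298245614 ((-22.136179276701185, 0.14366951054750388), 0.6200822618272569)
```

```bash
python3 -c "
from h import *
f='pics/w3.png';p=state()['ee_pos'];R=state()['tcp_rot']
for dx in(-.011,0,.011):
  for dz in(0,-.005,-.01,-.02): print(dx,dz,proj(f,p+R@np.array([dx,0,dz])).round(1))
im=cv2.imread(f)[150:350,170:370]
cv2.imwrite('pics/w3c.png',np.clip(cv2.resize(im,None,fx=3,fy=3,interpolation=2)*1.8,0,255).astype(np.uint8))
"
```

```text
-0.011 0 [281.3 274.5]
-0.011 -0.005 [281.4 279.1]
-0.011 -0.01 [281.4 283.9]
-0.011 -0.02 [281.6 294.5]
0 0 [281.3 256.3]
0 -0.005 [281.4 260.5]
0 -0.01 [281.5 265. ]
0 -0.02 [281.6 274.7]
0.011 0 [281.3 237.4]
0.011 -0.005 [281.4 241.2]
0.011 -0.01 [281.5 245.3]
0.011 -0.02 [281.7 254. ]
```

View pics/w3c.png

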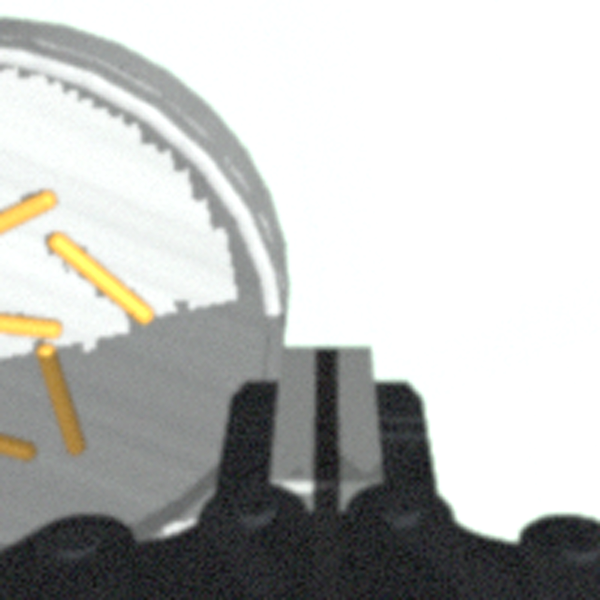

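The gripper shut on nothing: the tips passed over the rim, so their real height must be above the TCP reading. I'll feel for the true tip height outside the tray, gently.

>>> {"op": "send_rows", "data": {"translation": [[0, 0.008, 0], [0, 0.008, 0], [0, 0, 0.004], [0, 0, 0.004], [0, 0, 0.003], [0, 0, 0.001], [0, 0, 0]], "dr": [[0, 0, 0], [0, 0, 0], [0, 0, 0], [0, 0, 0], [0, 0, 0], [0, 0, 0], [0, 0, 0]], "gripper": [0, 0, 0, 0, 0, 0, 0]}}

```text
clock: 4.05
ee_pos: [0.555, 0.3587, 0.0058]
tcp_rot: [[-0.99, 0.139, -0.001], [0.139, 0.99, -0.001], [0.001, -0.001, -1.0]]
force: [0.4, -0.9, 0.0]
gripper_width: -0.0003
```

```bash
python3 -c "
from h import *
go(.5526,.333)
f='pics/w4.png'
grab('wrist',f); p=state()['ee_pos'];print(proj(f,p))
im=cv2.imread(f)[150:350,170:370]
cv2.imwrite('pics/w4c.png',np.clip(cv2.resize(im,None,fx=3,fy=3,interpolation=2)*1.8,0,255).astype(np.uint8))
"
```

```text
t 4.05 p [0.555  0.3587 0.0058] w -0.0003 F [ 0.4 -0.9  0. ] shift [-0.0012 -0.0258  0.    ]
zaxis [-0.0011 -0.001  -1.    ] y [ 0.139   0.9903 -0.0011]
[280.16480006 257.14012553]
```

>>> {"op": "send_rows", "data": {"translation": [[0, 0, 0.002], [0, 0, 0.001], [0, 0, 0.001], [0, 0, 0], [0, 0, 0]], "dr": [[0, 0, 0], [0, 0, 0], [0, 0, 0], [0, 0, 0], [0, 0, 0]], "gripper": [0, 0, 0, 0, 0]}}

```text
clock: 4.52
ee_pos: [0.5553, 0.3595, 0.0025]
tcp_rot: [[-0.99, 0.138, -0.0], [0.138, 0.99, 0.0], [0.0, 0.0, -1.0]]
force: [0.0, 0.3, -0.4]
gripper_width: 0.0001
```

>>> {"op": "send_rows", "data": {"translation": [[0, 0, 0.001], [0, 0, 0.001], [0, 0, 0]], "dr": [[0, 0, 0], [0, 0, 0], [0, 0, 0]], "gripper": [0, 0, 0]}}

```text
clock: 4.77
ee_pos: [0.5552, 0.3594, 0.0003]
tcp_rot: [[-0.99, 0.138, -0.0], [0.138, 0.99, -0.0], [0.0, -0.0, -1.0]]
force: [-0.2, 0.6, -0.5]
gripper_width: 0.0001
```

>>> {"op": "send_rows", "data": {"translation": [[0, 0, 0.001], [0, 0, 0]], "dr": [[0, 0, 0], [0, 0, 0]], "gripper": [0, 0]}}

```text
clock: 4.93
ee_pos: [0.5552, 0.3594, -0.0007]
tcp_rot: [[-0.99, 0.138, -0.0], [0.138, 0.99, -0.0], [0.0, -0.0, -1.0]]
force: [0.6, 0.8, -0.1]
gripper_width: -0.0001
```

>>> {"op": "send_rows", "data": {"translation": [[0, 0, 0.001], [0, 0, 0]], "dr": [[0, 0, 0], [0, 0, 0]], "gripper": [0, 0]}}

```text
clock: 5.1
ee_pos: [0.5552, 0.3594, -0.0017]
tcp_rot: [[-0.99, 0.138, -0.0], [0.138, 0.99, -0.0], [0.0, -0.0, -1.0]]
force: [0.4, 0.2, 0.4]
gripper_width: -0.0003
```

```bash
python3 -c "
from h import *
go(.5526,.333)
f='pics/w5.png'
grab('wrist',f); p=state()['ee_pos'];print(proj(f,p))
im=cv2.imread(f)[150:350,170:370]
cv2.imwrite('pics/w5c.png',np.clip(cv2.resize(im,None,fx=3,fy=3,interpolation=2)*1.8,0,255).astype(np.uint8))
"
```

```text
t 5.1 p [ 0.5552  0.3594 -0.0017] w -0.0003 F [0.4 0.2 0.4] shift [-0.0011 -0.0265  0.    ]
zaxis [-3.e-04 -1.e-04 -1.e+00] y [ 1.384e-01  9.904e-01 -2.000e-04]
[279.71976811 256.70396769]
```

View pics/w5c.png

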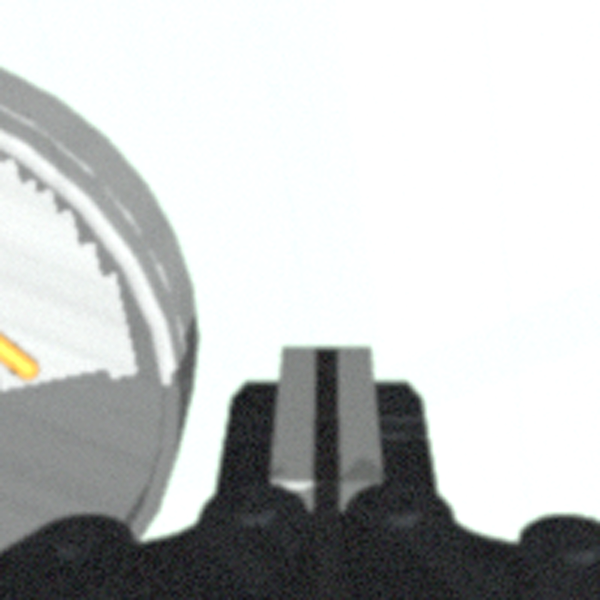

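>>> {"op": "send_rows", "data": {"translation": [[0, 0, 0.001], [0, 0, 0.001], [0, 0, 0]], "dr": [[0, 0, 0], [0, 0, 0], [0, 0, 0]], "gripper": [0, 0, 0]}}

```text
clock: 5.4
ee_pos: [0.5552, 0.3594, -0.0037]
tcp_rot: [[-0.99, 0.138, -0.0], [0.138, 0.99, -0.0], [0.0, -0.0, -1.0]]
force: [0.3, -0.1, -0.1]
gripper_width: -0.0002
```

>>> {"op": "send_rows", "data": {"translation": [[0, 0, 0.001], [0, 0, 0]], "dr": [[0, 0, 0], [0, 0, 0]], "gripper": [0, 0]}}

```text
clock: 5.57
ee_pos: [0.5552, 0.3594, -0.0047]
tcp_rot: [[-0.99, 0.138, -0.0], [0.138, 0.99, -0.0], [0.0, -0.0, -1.0]]
force: [0.4, -0.0, -0.1]
gripper_width: -0.0001
```

>>> {"op": "send_rows", "data": {"translation": [[0, 0, 0.001], [0, 0, 0]], "dr": [[0, 0, 0], [0, 0, 0]], "gripper": [0, 0]}}

```text
clock: 5.73
ee_pos: [0.5552, 0.3594, -0.0057]
tcp_rot: [[-0.99, 0.138, -0.0], [0.138, 0.99, -0.0], [0.0, -0.0, -1.0]]
force: [-0.2, 0.2, -0.3]
gripper_width: 0.0001
```

>>> {"op": "send_rows", "data": {"translation": [[0, 0, 0.001], [0, 0, 0]], "dr": [[0, 0, 0], [0, 0, 0]], "gripper": [0, 0]}}

```text
clock: 5.9
ee_pos: [0.5552, 0.3594, -0.0067]
tcp_rot: [[-0.99, 0.138, -0.0], [0.138, 0.99, -0.0], [0.0, -0.0, -1.0]]
force: [0.0, 0.1, 0.1]
gripper_width: 0.0002
```

>>> {"op": "send_rows", "data": {"translation": [[0, 0, 0.001], [0, 0, 0]], "dr": [[0, 0, 0], [0, 0, 0]], "gripper": [0, 0]}}

```text
clock: 6.07
ee_pos: [0.5552, 0.3595, -0.0076]
tcp_rot: [[-0.99, 0.138, -0.0], [0.138, 0.99, -0.0], [0.0, -0.0, -1.0]]
force: [0.3, -0.2, 0.1]
gripper_width: -0.0002
```

>>> {"op": "send_rows", "data": {"translation": [[0, 0, 0.001], [0, 0, 0]], "dr": [[0, 0, 0], [0, 0, 0]], "gripper": [0, 0]}}

```text
clock: 6.23
ee_pos: [0.5552, 0.3594, -0.0087]
tcp_rot: [[-0.99, 0.138, -0.0], [0.138, 0.99, -0.0], [0.0, -0.0, -1.0]]
force: [0.8, -0.6, 0.3]
gripper_width: 0.0001
```

>>> {"op": "send_rows", "data": {"translation": [[0, 0, 0.001], [0, 0, 0]], "dr": [[0, 0, 0], [0, 0, 0]], "gripper": [0, 0]}}

```text
clock: 6.4
ee_pos: [0.5552, 0.3594, -0.0096]
tcp_rot: [[-0.99, 0.138, -0.0], [0.138, 0.99, -0.0], [0.0, -0.0, -1.0]]
force: [0.8, -0.0, 0.3]
gripper_width: -0.0002
```

```bash
python3 -c "
from h import *
s=state();print(s['ee_pos'],s['force'],s['wrist_torque'],s['joint_positions'],s['effort'])"
```

```text
[ 0.55523847  0.35941159 -0.00963849] [ 0.79509588 -0.04800223  0.29963858] [ 0.00686937 -0.00938762  0.00105068] [-0.61370804  0.67640864 -0.03512066  1.72785049  0.0326077   0.73805368
  0.76672737] [ 1.10680860e-03 -5.54658401e+01  1.66494325e-01 -1.77225924e+01
  9.33477975e-03 -2.16215698e-02 -3.91883304e-04]
```

>>> {"op": "send_rows", "data": {"translation": [[0, 0, 0.001], [0, 0, 0]], "dr": [[0, 0, 0], [0, 0, 0]], "gripper": [0, 0]}}

```text
clock: 6.57
ee_pos: [0.5552, 0.3594, -0.0107]
tcp_rot: [[-0.99, 0.138, -0.0], [0.138, 0.99, -0.0], [0.0, -0.0, -1.0]]
force: [-0.2, 0.7, -0.1]
gripper_width: -0.0003
```

>>> {"op": "send_rows", "data": {"translation": [[0, 0, 0.001], [0, 0, 0]], "dr": [[0, 0, 0], [0, 0, 0]], "gripper": [0, 0]}}

```text
clock: 6.73
ee_pos: [0.5552, 0.3594, -0.0117]
tcp_rot: [[-0.99, 0.138, -0.0], [0.138, 0.99, -0.0], [0.0, -0.0, -1.0]]
force: [-0.3, -0.2, 0.2]
gripper_width: 0.0002
```

>>> {"op": "send_rows", "data": {"translation": [[0, 0, 0.001], [0, 0, 0]], "dr": [[0, 0, 0], [0, 0, 0]], "gripper": [0, 0]}}

```text
clock: 6.9
ee_pos: [0.5552, 0.3594, -0.0127]
tcp_rot: [[-0.99, 0.138, -0.0], [0.138, 0.99, -0.0], [0.0, -0.0, -1.0]]
force: [-0.6, 0.3, 0.7]
gripper_width: 0.0003
```

```bash
python3 -c "
from h import *
f='pics/w6.png'
grab('wrist',f)
im=cv2.imread(f)[60:360,0:400]
cv2.imwrite('pics/w6c.png',np.clip(cv2.resize(im,None,fx=2,fy=2,interpolation=2)*1.6,0,255).astype(np.uint8))
print(state()['ee_pos'])"
```

```text
[ 0.55521924  0.35944727 -0.01260346]
```

View pics/w6c.png

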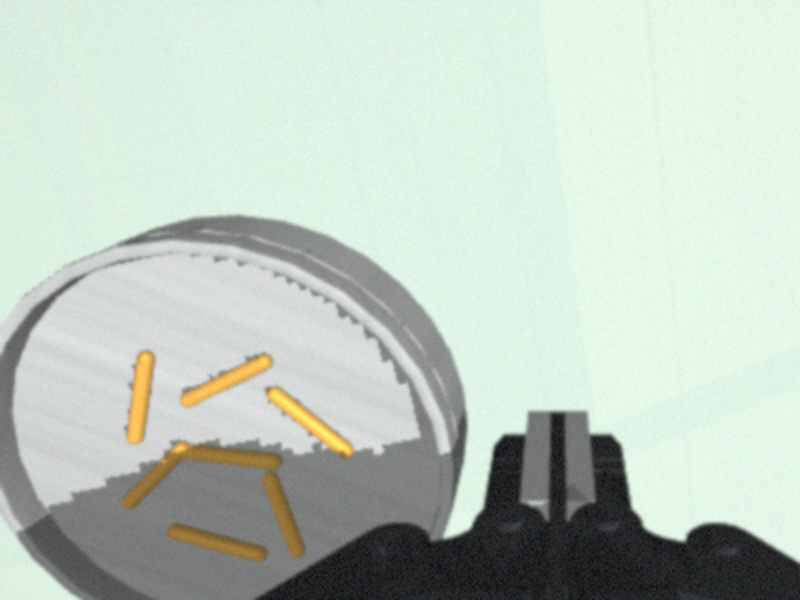

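```bash
python3 -c "
from h import *
from scipy.optimize import least_squares
f='pics/w6.png';d=np.load('pics/w6.npz');print(d['K'].round(1).tolist(),d['T'].round(4).tolist())
def run(f,P):
  # outer top edge of rim: circle radius .052 at unknown height (relative to reported frame)
  def res(q): return [np.linalg.norm(ray(f,*p,q[2])[:2]-q[:2])-.052 for p in P]
  r=least_squares(res,[.545,.283,.024]);print(f,r.x.round(4),np.array(r.fun).round(4))
run(f,[(x/2,60+y/2) for x,y in[(30,290),(80,260),(130,244),(180,240),(250,250),(310,275),(360,306),(400,345),(430,385),(448,430),(20,532),(50,568)]])
run('pics/w2.png',[(70+x/3,140+y/2.7) for x,y in[(68,285),(90,180),(190,95),(260,72),(340,65),(420,75),(500,110),(560,155),(610,210),(640,270),(72,350),(120,450),(200,515)]])
run('pics/w1.png',[(151,200),(157,173),(176,149),(215,139),(250,150),(277,180),(160,230),(185,255),(215,265)])
"
```

```text
[[351.0, 0.0, 278.4], [0.0, 351.0, 211.7], [0.0, 0.0, 1.0]] [[0.1396, 0.9367, 0.3211, 0.4719], [0.9902, -0.1322, -0.0448, 0.3704], [0.0005, 0.3242, -0.946, 0.1581], [0.0, 0.0, 0.0, 1.0]]
pics/w6.png [0.546  0.2838 0.0215] [ 0.0005  0.0001  0.0001  0.     -0.0001 -0.0006 -0.0003 -0.0003  0.0004
  0.0005 -0.0003 -0.    ]
pics/w2.png [0.5464 0.2853 0.0236] [-0.0021  0.0001  0.0006  0.0007  0.0008  0.0009  0.     -0.0007 -0.0007
 -0.0007 -0.0014  0.0007  0.0016]
pics/w1.png [0.5468 0.2838 0.0173] [-0.0001 -0.0003  0.0008  0.0001 -0.0003 -0.0002 -0.0003 -0.0001  0.0005]
```

The wrist views agree on the camera height. But the visible fingertips work out about 31–33 mm behind the reported TCP, from both the pad separation scale and the row. I'll keep feeling downward on that basis.

>>> {"op": "send_rows", "data": {"translation": [[0, 0, 0.003], [0, 0, 0.003], [0, 0, 0.002], [0, 0, 0.001], [0, 0, 0]], "dr": [[0, 0, 0], [0, 0, 0], [0, 0, 0], [0, 0, 0], [0, 0, 0]], "gripper": [0, 0, 0, 0, 0]}}

```text
clock: 7.37
ee_pos: [0.555, 0.3593, -0.022]
tcp_rot: [[-0.99, 0.138, -0.001], [0.138, 0.99, -0.0], [0.001, -0.0, -1.0]]
force: [0.4, 0.1, -0.7]
gripper_width: -0.0003
```

```bash
python3 -c "
from h import *
print(arm.grip_depth,[a for a in dir(arm) if a[0]!='_'],[a for a in dir(job) if a[0]!='_'])
f='pics/w7.png';grab('wrist',f);s=state();print(s['ee_pos'],s['force'])
g=cv2.imread(f);print(g[240:300:3,275].tolist())
# shadow/contact look: dark/bright boundary near tip
"
```

```text
0.0187 ['MotionError', 'grip_depth'] ['hand_in']
[ 0.55514786  0.35938654 -0.02176401] [-0.26681806  0.25385959 -0.70191763]
[[145, 153, 140], [140, 148, 136], [144, 152, 140], [144, 153, 141], [143, 153, 139], [144, 152, 139], [144, 153, 139], [144, 153, 139], [134, 143, 130], [44, 46, 45], [43, 44, 42], [43, 44, 43], [41, 45, 41], [41, 40, 40], [35, 37, 36], [40, 41, 41], [36, 38, 35], [35, 36, 35], [38, 35, 36], [32, 33, 29]]
```

>>> {"op": "send_rows", "data": {"translation": [[0, 0, 0.002], [0, 0, 0.002], [0, 0, 0.001], [0, 0, 0]], "dr": [[0, 0, 0], [0, 0, 0], [0, 0, 0], [0, 0, 0]], "gripper": [0, 0, 0, 0]}}

```text
clock: 7.75
ee_pos: [0.555, 0.3594, -0.0268]
tcp_rot: [[-0.99, 0.138, -0.001], [0.138, 0.99, -0.0], [0.0, -0.0, -1.0]]
force: [-0.2, -0.5, -0.5]
gripper_width: -0.0001
```

>>> {"op": "send_rows", "data": {"translation": [[0, 0, 0.001], [0, 0, 0]], "dr": [[0, 0, 0], [0, 0, 0]], "gripper": [0, 0]}}

```text
clock: 7.92
ee_pos: [0.5554, 0.3595, -0.0275]
tcp_rot: [[-0.99, 0.138, 0.0], [0.138, 0.99, 0.0], [-0.0, 0.0, -1.0]]
force: [-0.4, 0.7, 0.1]
gripper_width: -0.0003
```

>>> {"op": "send_rows", "data": {"translation": [[0, 0, 0.001], [0, 0, 0]], "dr": [[0, 0, 0], [0, 0, 0]], "gripper": [0, 0]}}

```text
clock: 8.08
ee_pos: [0.5554, 0.3596, -0.0276]
tcp_rot: [[-0.99, 0.138, 0.0], [0.138, 0.99, 0.0], [-0.0, 0.0, -1.0]]
force: [-0.9, -1.8, 4.2]
gripper_width: 0.0002
```

Contact came at a reported z of −0.0276, so the real tips sit 27.6 mm behind the reported TCP. The rim grasp, with tips at about 18.5 mm, therefore needs a reported z of about −0.009.

>>> {"op": "send_rows", "data": {"translation": [[0, 0, -0.018], [0, 0, -0.02], [0, 0, -0.02], [0, -0.009, 0], [-0.001, -0.009, 0], [0, -0.0077, 0], [0, 0, 0.015], [0, 0, 0.012], [0, 0, 0.008], [0, 0, 0.003], [0, 0, 0], [0, 0, 0]], "dr": [[0, 0, 0], [0, 0, 0], [0, 0, 0], [0, 0, 0], [0, 0, 0], [0, 0, 0], [0, 0, 0], [0, 0, 0], [0, 0, 0], [0, 0, 0], [0, 0, 0], [0, 0, 0]], "gripper": [0, 0.1, 0.3, 0.3, 0.3, 0.3, 0.3, 0.3, 0.3, 0.3, 0.3, 0.3]}}

```text
clock: 9.08
ee_pos: [0.5526, 0.334, -0.0089]
tcp_rot: [[-0.99, 0.138, -0.001], [0.138, 0.99, -0.0], [0.001, -0.0, -1.0]]
force: [-0.3, -0.4, 0.3]
gripper_width: 0.0255
```

Well placed. Closing.

>>> {"op": "send_rows", "data": {"translation": [[0, 0, 0], [0, 0, 0], [0, 0, 0], [0, 0, 0], [0, 0, 0], [0, 0, 0], [0, 0, 0]], "dr": [[0, 0, 0], [0, 0, 0], [0, 0, 0], [0, 0, 0], [0, 0, 0], [0, 0, 0], [0, 0, 0]], "gripper": [0.2, 0.1, 0, 0, 0, 0, 0], "newtons": 40}}

```text
clock: 9.67
ee_pos: [0.5538, 0.3342, -0.0079]
tcp_rot: [[-0.99, 0.138, 0.002], [0.138, 0.99, 0.001], [-0.002, 0.001, -1.0]]
force: [2.9, 0.3, 1.4]
gripper_width: 0.0008
```

```bash
python3 -c "
from h import *
f='pics/w8.png';grab('wrist',f);s=state();print(s['ee_pos'],s['force'],s['wrist_torque'])"
```

```text
[ 0.55373959  0.33423455 -0.00792056] [3.25006583 0.0627048  1.78387088] [ 0.13011784 -0.64428759  0.16284328]
```

>>> {"op": "send_rows", "data": {"translation": [[0, 0.002, 0], [0, 0.002, 0], [0, 0.002, 0], [0, 0.002, 0]], "dr": [[0, 0, 0], [0, 0, 0], [0, 0, 0], [0, 0, 0]], "gripper": [0, 0, 0, 0]}}

```text
clock: 10.05
ee_pos: [0.5539, 0.3361, -0.008]
tcp_rot: [[-0.99, 0.141, -0.003], [0.141, 0.99, -0.008], [0.002, -0.009, -1.0]]
force: [-1.5, -11.0, 11.5]
gripper_width: 0.0007
```

```bash
python3 -c "
from h import *
f='pics/w9.png'
grab('wrist',f);s=state();print(s['ee_pos'],s['force'],s['wrist_torque'],s['gripper_width'])
a=cv2.cvtColor(cv2.imread('pics/w8.png')[150:270,60:260],6);b=cv2.cvtColor(cv2.imread(f)[150:270,60:260],6)
print(np.abs(a.astype(float)-b).mean(), cv2.phaseCorrelate(np.float32(a),np.float32(b)))
im=np.hstack([cv2.imread(q)[150:330,130:330] for q in('pics/w8.png',f)])
cv2.imwrite('pics/w89.png',np.clip(cv2.resize(im,None,fx=2,fy=3,interpolation=2)*1.6,0,255).astype(np.uint8))"
```

```text
[ 0.55393692  0.33657209 -0.0079811 ] [ 0.33946292 -9.86985313 10.08814734] [-2.1755679   0.06958364  0.11184869] 0.0009296697180151549
5.041166666666666 ((0.2431387766071964, -1.508541319941152), 0.9730864771207174)
```

The grip holds: on the pull the tray followed the tool (image shift 0.2 px) with about 10 N of drag. The arm is compliant at roughly 2 N/mm and tilts slightly under load, so I'll watch tilt and pre-compensate. A short push first.

>>> {"op": "send_rows", "data": {"translation": [[0, -0.005, 0], [-0.003, -0.006, 0], [-0.006, -0.008, 0], [-0.008, -0.008, 0], [-0.008, -0.008, 0]], "dr": [[0, 0, 0], [0.2, -0.1, 0], [0.2, -0.2, 0], [0, 0, 0], [0, 0, 0]], "gripper": [0, 0, 0, 0, 0]}}

```text
clock: 10.52
ee_pos: [0.5707, 0.3079, -0.0079]
tcp_rot: [[-0.991, 0.136, 0.0], [0.136, 0.991, -0.003], [-0.001, -0.003, -1.0]]
force: [-3.7, 4.6, 4.9]
gripper_width: 0.0008
```

```bash
cat >> h.py <<'E'
def rel(f):  # tray slip in the wrist picture against w8
    grab('wrist',f);a,b=[np.float32(cv2.cvtColor(cv2.imread(q)[150:270,60:260],6)) for q in('pics/w8.png',f)]
    print("slip px",cv2.phaseCorrelate(a,b))
E
python3 -c "
from h import *
go(.63+.0074,.17+.0505);rel('pics/r1.png')"
```

```text
t 10.52 p [ 0.5707  0.3079 -0.0079] w 0.0008 F [-3.7  4.6  4.9] shift [-0.078  -0.0775  0.0003]
zaxis [ 1.0e-04 -3.2e-03 -1.0e+00] y [ 0.1362  0.9907 -0.0032]
slip px ((0.36666994568076916, -6.115760126235003), 0.8529129247665406)
```

>>> {"op": "send_rows", "data": {"translation": [[-0.008, -0.008, 0], [-0.008, -0.008, 0], [-0.008, -0.008, 0], [-0.008, -0.008, 0], [-0.008, -0.008, 0], [-0.008, -0.008, 0], [-0.008, -0.008, 0], [-0.008, -0.008, 0], [-0.008, -0.008, 0], [-0.006, -0.006, 0]], "dr": [[-0.15, 0, 0], [0, 0, 0], [0, 0, 0], [0, 0, 0], [0, 0, 0], [0, 0, 0], [0, 0, 0], [0, 0, 0], [0, 0, 0], [0, 0, 0]], "gripper": [0, 0, 0, 0, 0, 0, 0, 0, 0, 0], "newtons": 80}}

```text
clock: 11.4
ee_pos: [0.6382, 0.2176, -0.0079]
tcp_rot: [[-0.99, 0.138, 0.001], [0.138, 0.99, -0.003], [-0.001, -0.003, -1.0]]
force: [-3.4, 4.4, 2.5]
gripper_width: 0.0003
```

```bash
python3 -c "
from h import *
go(.70+.0074,.0+.0505);rel('pics/r2.png');print(state()['wrist_torque'])"
```

```text
t 11.4 p [ 0.6382  0.2176 -0.0079] w 0.0003 F [-3.4  4.4  2.5] shift [-0.0916 -0.1559  0.0005]
zaxis [ 6.0e-04 -2.8e-03 -1.0e+00] y [ 0.138   0.9904 -0.0027]
slip px ((0.005206728878306421, -5.837930223091149), 0.8158006892204285)
[ 0.69976173  0.34668934 -0.13936036]
```

>>> {"op": "send_rows", "data": {"translation": [[-0.0078, -0.013, 0], [-0.0078, -0.013, 0], [-0.0078, -0.013, 0], [-0.0078, -0.013, 0], [-0.0078, -0.013, 0], [-0.0078, -0.013, 0], [-0.0078, -0.013, 0], [-0.0078, -0.013, 0], [-0.0078, -0.013, 0], [-0.0078, -0.013, 0], [-0.0078, -0.013, 0], [-0.0078, -0.013, 0]], "dr": [[-0.1, 0, 0], [0, 0, 0], [0, 0, 0], [0, 0, 0], [0, 0, 0], [0, 0, 0], [0, 0, 0], [0, 0, 0], [0, 0, 0], [0, 0, 0], [0, 0, 0], [0, 0, 0]], "gripper": [0, 0, 0, 0, 0, 0, 0, 0, 0, 0, 0, 0]}}

```text
clock: 12.45
ee_pos: [0.7117, 0.0466, -0.0067]
tcp_rot: [[-0.99, 0.139, 0.004], [0.139, 0.99, -0.003], [-0.005, -0.003, -1.0]]
force: [0.3, 1.7, -2.8]
gripper_width: 0.0008
```

```bash
python3 -c "
from h import *
go(.702+.0074,-.05+.0505);rel('pics/r3.png')
f='pics/top3.png';grab('top',f);im=cv2.imread(f)[90:260,150:350]
cv2.imwrite('pics/t3c.png',np.clip(cv2.resize(im,None,fx=3,fy=3,interpolation=2)*1.6,0,255).astype(np.uint8))"
```

```text
t 12.45 p [ 0.7117  0.0466 -0.0067] w 0.0008 F [ 0.3  1.7 -2.8] shift [-0.0041 -0.046   0.0001]
zaxis [ 0.0044 -0.0034 -1.    ] y [ 0.1386  0.9903 -0.0027]
slip px ((0.7930501202651214, -4.582031867333356), 0.8216095259984334)
```

>>> {"op": "send_rows", "data": {"translation": [[-0.001, -0.011, 0.0015], [-0.0015, -0.012, 0], [-0.0015, -0.012, 0], [-0.0015, -0.012, 0], [0.0012, -0.0125, 0], [0.0012, -0.0125, 0], [0.0012, -0.0125, 0], [0.0012, -0.0125, 0]], "dr": [[0, 0.25, 0], [0, 0, 0], [0, 0, 0], [0, 0, 0], [0, 0, 0], [0, 0, 0], [0, 0, 0], [0, 0, 0]], "gripper": [0, 0, 0, 0, 0, 0, 0, 0]}}

```text
clock: 13.22
ee_pos: [0.698, -0.0494, -0.0078]
tcp_rot: [[-0.99, 0.139, 0.0], [0.139, 0.99, -0.003], [-0.001, -0.003, -1.0]]
force: [0.6, 2.9, -2.2]
gripper_width: 0.0008
```

```bash
python3 -c "
from h import *
go(.60+.0074,-.19+.0505);rel('pics/r4.png')
f='pics/r4.png'
from scipy.optimize import least_squares
"
```

```text
t 13.22 p [ 0.698  -0.0494 -0.0078] w 0.0008 F [ 0.6  2.9 -2.2] shift [ 0.0773 -0.1018  0.0002]
zaxis [ 3.0e-04 -2.7e-03 -1.0e+00] y [ 0.1386  0.9903 -0.0027]
slip px ((0.5537083405776002, -2.5070959876274514), 0.8641722588539124)
```

>>> {"op": "send_rows", "data": {"translation": [[0.006, -0.009, 0.001], [0.007, -0.0093, 0], [0.007, -0.0093, 0], [0.007, -0.0093, 0], [0.007, -0.0093, 0], [0.007, -0.0093, 0], [0.007, -0.0093, 0], [0.007, -0.0093, 0], [0.007, -0.0093, 0], [0.007, -0.0093, 0], [0.007, -0.0093, 0]], "dr": [[-0.1, 0.1, 0], [0, 0.1, 0], [0, 0, 0], [0, 0, 0], [0, 0, 0], [0, 0, 0], [0, 0, 0], [0, 0, 0], [0, 0, 0], [0, 0, 0], [0, 0, 0]], "gripper": [0, 0, 0, 0, 0, 0, 0, 0, 0, 0, 0]}}

```text
clock: 14.18
ee_pos: [0.6092, -0.1388, -0.0079]
tcp_rot: [[-0.99, 0.138, -0.001], [0.138, 0.99, -0.0], [0.001, -0.0, -1.0]]
force: [3.5, 4.3, 2.5]
gripper_width: 0.0008
```

```bash
python3 -c "
from h import *
go(.574+.0074,-.2115+.0505);rel('pics/r5.png')
f='pics/top4.png';grab('top',f);a=cv2.imread(f)[140:260,230:430];b=cv2.imread('pics/r5.png')
o=np.hstack([cv2.resize(a,(500,300),interpolation=2),cv2.resize(b,(300,225))[:, :] if 0 else cv2.copyMakeBorder(cv2.resize(b,(300,225)),0,75,0,0,0)])
cv2.imwrite('pics/m5.png',np.clip(o*1.6,0,255).astype(np.uint8))"
```

```text
t 14.18 p [ 0.6092 -0.1388 -0.0079] w 0.0008 F [3.5 4.3 2.5] shift [ 0.0244 -0.0258  0.    ]
zaxis [-9.e-04 -2.e-04 -1.e+00] y [ 1.378e-01  9.905e-01 -3.000e-04]
slip px ((0.2761699241919757, -0.20683704610441112), 0.8986531745592753)
```

View pics/m5.png

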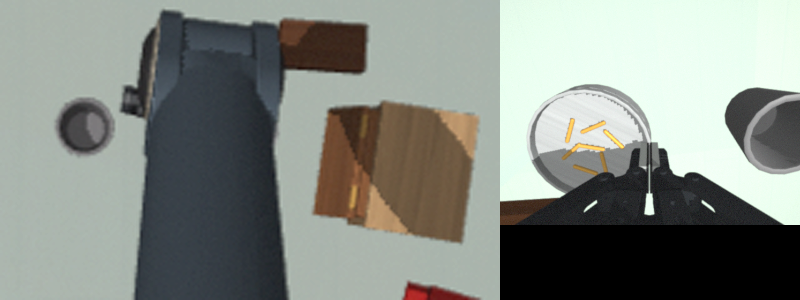

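The tray is clear past the pot, flat, with no slip in the grip (wrist view), and the flap is ahead at left of the box. Moving onto the flap's centre line.

>>> {"op": "send_rows", "data": {"translation": [[0.006, -0.006, 0], [0.006, -0.0065, 0], [0.006, -0.0065, 0], [0.006, -0.006, 0], [0, -0.002, 0], [0, -0.002, 0], [0, -0.002, 0]], "dr": [[0, 0, 0], [0, 0, 0], [0, 0, 0], [0, -0.1, 0], [0, -0.1, 0], [0, 0, 0], [0, 0, 0]], "gripper": [0, 0, 0, 0, 0, 0, 0]}}

```text
clock: 14.87
ee_pos: [0.5812, -0.163, -0.008]
tcp_rot: [[-0.991, 0.137, 0.0], [0.137, 0.991, 0.002], [0.0, 0.002, -1.0]]
force: [0.9, 8.5, 7.1]
gripper_width: 0.0003
```

```bash
cat >> h.py <<'E'
def line():  # tool along the box's centre line: s = distance of tray centre before box origin, lateral, push force along box x, lateral force
    s=state();p=s["ee_pos"][:2]-np.array([.0074,.0505]);d=p-np.array([.552,-.370]);L=np.array([BX[1],-BX[0]])
    F=s["force"];print("t",round(s["clock"],2),"s",round(-d@BX,4),"lat",round(d@L,4),"push",round(-F[:2]@BX,2),"Flat",round(F[:2]@L,2),"Fz",round(F[2],2),"z",s["ee_pos"][2].round(4),"zax",s["tcp_rot"][:2,2].round(4),"w",round(s["gripper_width"],4))
E
python3 -c "
from h import *
line();rel('pics/r6.png');line()
f='pics/r6.png'
g=cv2.cvtColor(cv2.imread(f),cv2.COLOR_BGR2HSV);print(proj(f,[.552+.137*.085,-.370+.9906*.085,.01]))
"
```

```text
t 14.87 s 0.158 lat -0.0002 push 8.57 Flat 0.27 Fz 7.08 z -0.008 zax [0.0003 0.0024] w 0.0003
slip px ((0.2801607823164005, -1.5211925553856815), 0.9965076247056325)
t 14.92 s 0.1577 lat -0.0003 push 6.43 Flat -0.3 Fz 8.09 z -0.008 zax [0.0004 0.0021] w 0.0004
[ 25.57234769 272.50630773]
```

>>> {"op": "send_rows", "data": {"translation": [[0, 0.001, -0.0005], [0, 0, 0], [0, 0, 0], [0, -0.002, 0], [0, -0.002, 0], [0, -0.002, 0], [0, -0.002, 0]], "dr": [[0, 0, 0], [0, 0, 0], [0, 0, 0], [0, 0, 0], [0, 0, 0], [0, 0, 0], [0, 0, 0]], "gripper": [0.03, 0.03, 0.03, 0.03, 0.03, 0.03, 0.03], "newtons": 30}}

```text
clock: 15.5
ee_pos: [0.5799, -0.1709, -0.0081]
tcp_rot: [[-0.991, 0.138, -0.0], [0.138, 0.991, 0.001], [0.001, 0.001, -1.0]]
force: [1.8, 6.2, 4.0]
gripper_width: 0.0027
```

```bash
python3 -c "
from h import *
line();rel('pics/r7.png');line()"
```

```text
t 15.5 s 0.1501 lat 0.0 push 6.42 Flat -0.89 Fz 3.96 z -0.0081 zax [-0.0004  0.0013] w 0.0027
slip px ((0.7298314982546827, -3.0642867609396944), 0.8059470049540202)
t 15.55 s 0.1494 lat 0.0 push 5.41 Flat -1.15 Fz 3.56 z -0.0081 zax [-0.0005  0.0008] w 0.0025
```

>>> {"op": "send_rows", "data": {"translation": [[0, -0.002, -0.0005], [0, -0.002, 0], [0, -0.002, 0], [0, -0.002, 0], [0, -0.002, 0], [0, -0.002, 0], [0, -0.002, 0]], "dr": [[0, 0, 0], [0, 0, 0], [0, 0, 0], [0, 0, 0], [0, 0, 0], [0, 0, 0], [0, 0, 0]], "gripper": [0.03, 0.03, 0.03, 0.03, 0.03, 0.03, 0.03]}}

```text
clock: 16.13
ee_pos: [0.5772, -0.1858, -0.008]
tcp_rot: [[-0.99, 0.138, -0.002], [0.138, 0.99, 0.0], [0.002, 0.0, -1.0]]
force: [0.9, 5.8, 2.3]
gripper_width: 0.0023
```

```bash
python3 -c "
from h import *
line();rel('pics/r8.png');line()"
```

```text
t 16.13 s 0.1349 lat 0.0007 push 5.83 Flat -0.09 Fz 2.34 z -0.008 zax [-0.0017  0.0005] w 0.0023
slip px ((0.5280862135669935, -4.007243076043807), 0.8142736851374308)
t 16.18 s 0.1343 lat 0.0007 push 5.51 Flat 0.08 Fz 1.41 z -0.008 zax [-0.0017  0.0001] w 0.0026
```

>>> {"op": "send_rows", "data": {"translation": [[0, -0.002, 0], [0, -0.002, 0], [0, -0.002, 0]], "dr": [[0, 0, 0], [0, 0, 0], [0, 0, 0]], "gripper": [0.03, 0.03, 0.03]}}

```text
clock: 16.43
ee_pos: [0.5765, -0.1913, -0.008]
tcp_rot: [[-0.99, 0.138, -0.001], [0.138, 0.99, 0.001], [0.002, 0.001, -1.0]]
force: [0.9, 6.1, 2.1]
gripper_width: 0.0024
```

```bash
python3 -c "
from h import *
line()"
```

```text
t 16.43 s 0.1294 lat 0.0006 push 6.18 Flat -0.09 Fz 2.1 z -0.008 zax [-0.0015  0.0009] w 0.0024
```

>>> {"op": "send_rows", "data": {"translation": [[0, -0.0015, 0], [0, -0.0015, 0], [0, -0.0015, 0]], "dr": [[0, 0, 0], [0, 0, 0], [0, 0, 0]], "gripper": [0.03, 0.03, 0.03]}}

```text
clock: 16.68
ee_pos: [0.5759, -0.1955, -0.008]
tcp_rot: [[-0.99, 0.138, -0.002], [0.138, 0.99, 0.001], [0.002, 0.001, -1.0]]
force: [1.1, 6.7, 3.1]
gripper_width: 0.0024
```

```bash
python3 -c "
from h import *
line()"
```

```text
t 16.68 s 0.1251 lat 0.0007 push 6.77 Flat -0.17 Fz 3.08 z -0.008 zax [-0.0016  0.0012] w 0.0024
```

>>> {"op": "send_rows", "data": {"translation": [[0, -0.0015, 0], [0, -0.0015, 0], [0, -0.0015, 0]], "dr": [[0, 0, 0], [0, 0, 0], [0, 0, 0]], "gripper": [0.03, 0.03, 0.03]}}

```text
clock: 16.93
ee_pos: [0.5753, -0.1997, -0.008]
tcp_rot: [[-0.99, 0.138, -0.002], [0.138, 0.99, 0.001], [0.002, 0.001, -1.0]]
force: [0.5, 6.5, 1.4]
gripper_width: 0.0026
```

```bash
python3 -c "
from h import *
line()"
```

```text
t 16.93 s 0.1208 lat 0.0007 push 6.52 Flat 0.42 Fz 1.44 z -0.008 zax [-0.0016  0.0014] w 0.0026
```

>>> {"op": "send_rows", "data": {"translation": [[0, -0.0015, 0], [0, -0.0015, 0]], "dr": [[0, 0, 0], [0, 0, 0]], "gripper": [0.03, 0.03]}}

```text
clock: 17.1
ee_pos: [0.5749, -0.2026, -0.008]
tcp_rot: [[-0.99, 0.138, -0.002], [0.138, 0.99, 0.002], [0.002, 0.001, -1.0]]
force: [1.8, 7.4, 2.7]
gripper_width: 0.003
```

>>> {"op": "send_rows", "data": {"translation": [[0, -0.0015, 0], [0, -0.0015, 0]], "dr": [[0, 0, 0], [0, 0, 0]], "gripper": [0.03, 0.03]}}

```text
clock: 17.27
ee_pos: [0.5745, -0.2054, -0.008]
tcp_rot: [[-0.99, 0.138, -0.002], [0.138, 0.99, 0.002], [0.002, 0.002, -1.0]]
force: [0.8, 7.2, 2.3]
gripper_width: 0.0026
```

```bash
python3 -c "
from h import *
line()"
```

```text
t 17.27 s 0.1151 lat 0.0007 push 7.26 Flat 0.24 Fz 2.26 z -0.008 zax [-0.0016  0.0017] w 0.0026
```

>>> {"op": "send_rows", "data": {"translation": [[0, -0.0015, 0], [0, -0.0015, 0]], "dr": [[0, 0, 0], [0, 0, 0]], "gripper": [0.03, 0.03]}}

```text
clock: 17.43
ee_pos: [0.5742, -0.2073, -0.008]
tcp_rot: [[-0.99, 0.138, -0.002], [0.138, 0.99, 0.003], [0.002, 0.003, -1.0]]
force: [1.6, 10.5, 3.0]
gripper_width: 0.0025
```

>>> {"op": "send_rows", "data": {"translation": [[0, -0.0015, 0], [0, -0.001, 0]], "dr": [[0, 0, 0], [0, 0, 0]], "gripper": [0.03, 0.03]}}

```text
clock: 17.6
ee_pos: [0.5742, -0.2074, -0.008]
tcp_rot: [[-0.991, 0.136, -0.002], [0.136, 0.991, 0.006], [0.002, 0.005, -1.0]]
force: [1.9, 14.0, 4.0]
gripper_width: 0.0024
```

```bash
python3 -c "
from h import *
line()"
```

```text
t 17.6 s 0.1131 lat 0.0007 push 14.09 Flat 0.01 Fz 3.96 z -0.008 zax [-0.0017  0.0058] w 0.0024
```

The flap is against its stop at s = 0.113 m. Free sliding friction was about 6 N, so I want about 18 N total.

>>> {"op": "send_rows", "data": {"translation": [[0, -0.001, 0], [0, -0.001, 0], [0, 0, 0]], "dr": [[0, 0, 0], [0, 0, 0], [0, 0, 0]], "gripper": [0.03, 0.03, 0.03]}}

```text
clock: 17.85
ee_pos: [0.5743, -0.2075, -0.008]
tcp_rot: [[-0.991, 0.135, -0.002], [0.135, 0.991, 0.008], [0.003, 0.007, -1.0]]
force: [0.7, 16.2, 4.3]
gripper_width: 0.0027
```

```bash
python3 -c "
from h import *
line()"
```

```text
t 17.85 s 0.113 lat 0.0006 push 16.19 Flat 1.48 Fz 4.33 z -0.008 zax [-0.0016  0.0077] w 0.0027
```

>>> {"op": "send_rows", "data": {"translation": [[0, -0.0003, 0], [0, 0, 0], [0, 0, 0], [0, 0, 0]], "dr": [[0, 0, 0], [0, 0, 0], [0, 0, 0], [0, 0, 0]], "gripper": [0.03, 0.03, 0.03, 0.03]}}

```text
clock: 18.18
ee_pos: [0.5742, -0.2075, -0.008]
tcp_rot: [[-0.991, 0.135, -0.002], [0.135, 0.991, 0.008], [0.003, 0.007, -1.0]]
force: [0.8, 15.5, 4.3]
gripper_width: 0.0024
```

```bash
python3 -c "
from h import *
line()"
```

```text
t 18.18 s 0.113 lat 0.0006 push 15.41 Flat 1.37 Fz 4.34 z -0.008 zax [-0.0017  0.0078] w 0.0024
```

>>> {"op": "send_rows", "data": {"translation": [[0, 0, 0], [0, 0, 0], [0, 0, 0], [0, 0, 0], [0, 0, 0]], "dr": [[0, 0, 0], [0, 0, 0], [0, 0, 0], [0, 0, 0], [0, 0, 0]], "gripper": [0.03, 0.03, 0.03, 0.03, 0.03]}}

```text
clock: 18.6
ee_pos: [0.5742, -0.2074, -0.008]
tcp_rot: [[-0.991, 0.135, -0.002], [0.135, 0.991, 0.008], [0.003, 0.008, -1.0]]
force: [1.2, 16.1, 5.3]
gripper_width: 0.0028
```

```bash
python3 -c "
from h import *
line()"
```

```text
t 18.6 s 0.113 lat 0.0007 push 16.09 Flat 1.02 Fz 5.28 z -0.008 zax [-0.0018  0.0078] w 0.0028
```

>>> {"op": "send_rows", "data": {"translation": [[0, -0.0008, 0], [0, 0, 0], [0, 0, 0], [0, 0, 0], [0, 0, 0], [0, 0, 0], [0, 0, 0], [0, 0, 0], [0, 0, 0]], "dr": [[0, 0, 0], [0, 0, 0], [0, 0, 0], [0, 0, 0], [0, 0, 0], [0, 0, 0], [0, 0, 0], [0, 0, 0], [0, 0, 0]], "gripper": [0.03, 0.03, 0.03, 0.03, 0.03, 0.03, 0.03, 0.03, 0.03]}}

```text
clock: 19.35
ee_pos: [0.5742, -0.2075, -0.008]
tcp_rot: [[-0.991, 0.134, -0.002], [0.134, 0.991, 0.009], [0.003, 0.008, -1.0]]
force: [1.6, 17.1, 5.6]
gripper_width: 0.0027
```

```bash
python3 -c "
from h import *
line()
for i in range(3): vision.get_image('wrist');line()"
```

```text
t 19.35 s 0.113 lat 0.0006 push 17.2 Flat 0.76 Fz 5.65 z -0.008 zax [-0.0018  0.0086] w 0.0027
t 19.4 s 0.113 lat 0.0006 push 16.41 Flat 0.02 Fz 4.34 z -0.008 zax [-0.0018  0.0087] w 0.0025
t 19.45 s 0.113 lat 0.0006 push 16.53 Flat 0.53 Fz 3.81 z -0.008 zax [-0.0017  0.0086] w 0.0025
t 19.5 s 0.113 lat 0.0006 push 16.17 Flat 0.15 Fz 4.97 z -0.008 zax [-0.0018  0.0086] w 0.0031
```

>>> {"op": "send_rows", "data": {"translation": [[0, 0.0015, 0], [0, 0.0015, 0], [0, 0.0015, 0], [0, 0.0015, 0], [0, 0.001, 0], [0, 0, 0]], "dr": [[0, 0, 0], [0, 0, 0], [0, 0, 0], [0, 0, 0], [0, 0, 0], [0, 0, 0]], "gripper": [0.03, 0.03, 0.03, 0.03, 0.03, 0.03]}}

```text
clock: 20.0
ee_pos: [0.5743, -0.2074, -0.008]
tcp_rot: [[-0.99, 0.138, -0.001], [0.138, 0.99, 0.001], [0.002, 0.001, -1.0]]
force: [1.0, 6.4, 1.2]
gripper_width: 0.003
```

```bash
python3 -c "
from h import *
line()"
```

```text
t 20.0 s 0.1131 lat 0.0006 push 6.5 Flat -0.06 Fz 1.17 z -0.008 zax [-0.0014  0.001 ] w 0.003
```

>>> {"op": "send_rows", "data": {"translation": [[0, 0.0015, 0], [0, 0.0015, 0], [0, 0.0005, 0], [0, 0, 0], [0, 0, 0], [0, 0, 0], [0, 0, 0]], "dr": [[0, 0, 0], [0, 0, 0], [0, 0, 0], [0, 0, 0], [0, 0, 0], [0, 0, 0], [0, 0, 0]], "gripper": [0.03, 0.03, 0.06, 0.1, 0.15, 0.2, 0.25]}}

```text
clock: 20.58
ee_pos: [0.5753, -0.2061, -0.0075]
tcp_rot: [[-0.99, 0.139, 0.0], [0.139, 0.99, -0.001], [-0.001, -0.001, -1.0]]
force: [0.4, -0.3, 0.3]
gripper_width: 0.0211
```

```bash
python3 -c "
from h import *
line();rel('pics/r9.png')"
```

```text
t 20.58 s 0.1145 lat -0.0002 push -0.24 Flat -0.41 Fz 0.29 z -0.0075 zax [ 0.0004 -0.0013] w 0.0211
slip px ((-1.3431235159884096, -6.838876045944929), 0.8777107535600662)
```

>>> {"op": "send_rows", "data": {"translation": [[0, 0, -0.005], [0, 0, -0.01], [0, 0, -0.015], [0, 0, -0.02], [0, 0, -0.02], [0, 0, -0.02], [0, 0.02, -0.02], [0, 0.025, -0.02], [0, 0.025, -0.02], [0, 0.025, -0.01], [0, 0.02, 0], [0, 0, 0]], "dr": [[0, 0, 0], [0, 0, 0], [0, 0, 0], [0, 0, 0], [0, 0, 0], [0, 0, 0], [0, 0, 0], [0, 0, 0], [0, 0, 0], [0, 0, 0], [0, 0, 0], [0, 0, 0]], "gripper": [0.25, 0.25, 0.25, 0.25, 0.25, 0.25, 0.25, 0.25, 0.25, 0.25, 0.25, 0.25]}}

```text
clock: 21.63
ee_pos: [0.5929, -0.0853, 0.1548]
tcp_rot: [[-0.991, 0.131, 0.005], [0.131, 0.991, 0.002], [-0.004, 0.003, -1.0]]
force: [-0.4, 0.2, 0.1]
gripper_width: 0.0212
```

```bash
python3 -c "
from h import *
s=state();print(s['clock'],s['ee_pos'],s['force'])
grab('wrist','pics/f_w.png');grab('scene','pics/f_s.png');grab('top','pics/f_t.png')
c=lambda f,u,v,w,h:np.clip(cv2.resize(cv2.imread(f)[v:v+h,u:u+w],(400,300),interpolation=2)*1.6,0,255)
o=np.vstack([np.hstack([c('pics/f_s.png',140,150,160,120),c('pics/f_w.png',0,0,560,420)]),np.hstack([c('pics/f_t.png',270,130,160,120),c('pics/f_s.png',0,0,560,420)])])
cv2.imwrite('pics/final.png',o.astype(np.uint8))"
```

```text
21.6333 [ 0.59290697 -0.08527617  0.15478323] [-0.44777473  0.23260606  0.11099263]
```

View pics/final.png

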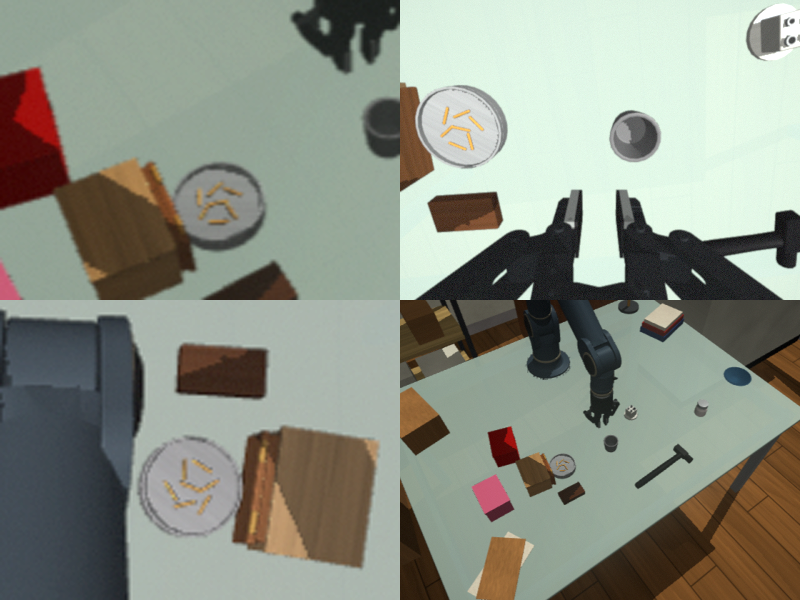

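The tray stands centred against the upright, shut flap. The offcut, jar and hammer are where they were, and the gripper is free. One numeric check, then handing in.

```bash
python3 -c "
from h import *
f='pics/f_t.png';L=ray(f,270+139/2.5,130+186/2.5,.024)[:2];T=ray(f,270+189/2.5,130+137/2.5,.024)[:2];B=ray(f,270+189/2.5,130+235/2.5,.024)[:2]
c=np.array([(T[0]+B[0])/2,L[1]-.052]);d=c-[.552,-.370];print(c.round(4),'s',-d@BX,'lat',d@[BX[1],-BX[0]])
def m(a,b,u,v,w,h):
    x,y=[np.float32(cv2.cvtColor(cv2.imread(q)[v:v+h,u:u+w],6)) for q in(a,b)];return np.round(cv2.phaseCorrelate(x,y)[0],2)
print('offcut',m('pics/top1.png',f,330,140,60,36),'jar',m('pics/top1.png',f,70,140,50,40),'hammer',m('pics/top1.png',f,170,90,115,50),'pot in scene',m('pics/scene1.png','pics/f_s.png',280,185,30,28))
print(job.hand_in())"
```

```text
[ 0.5626 -0.2546] s 0.11575186989130375 lat 0.005289605444152525
offcut [ 0.02 -0.26] jar [-0.01 -0.09] hammer [-0.03 -0.16] pot in scene [-0.04 -0.06]
the job is handed in; nothing more can be done
None
```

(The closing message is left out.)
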